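# Clear used caps off the warming plate

### The job

Sweep the three used orange caps with the fingertips along the warming plate and over its open edge into the red waste tray; push them only, do not pick them up. Leave the two vials standing where they are, let no orange cap get into the white tray, and do not disturb the clean blue caps or the other things on the bench.

Things in the scene. Friction and masses are not known exactly. Their poses are not given: they have to be found in the camera images.
- warming_plate: fixed low unit, 236 mm (x) by 240 mm (y), blue front, flat black top 50 mm above the bench. Front and back edges carry aluminium rails 10 mm high above the top (218 mm free between); left and right edges (y = +-120 mm) are open: caps pushed over drop into the tray alongside. Origin: centre of underside, at bench height; x away from the blue front, y to its left, z up
- waste_tray: red open tray, fixed 2 mm from the left or right edge of the warming plate (differs from run to run); 220 mm (x) by 100 mm (y), 42 mm high, so its rim lies 8 mm below the plate's top; walls and floor 4 mm. Origin: centre of underside, at bench height; axes parallel to the plate's
- clean_tray: white open tray of clean caps, same size as the red tray and fixed in the same way at the other edge of the plate. Origin: centre of its underside, axes parallel to the plate's
- used_cap1: orange plastic screw cap with a small grey spot on top, a loose disc 30 mm across and 15 mm high, 10 to 18 g, lying flat on the warming plate; origin: centre of its underside, z up
- used_cap2: orange plastic screw cap with a small grey spot on top, a loose disc 30 mm across and 15 mm high, 10 to 18 g, lying flat on the warming plate; origin: centre of its underside, z up; like used_cap1
- used_cap3: orange plastic screw cap with a small grey spot on top, a loose disc 30 mm across and 15 mm high, 10 to 18 g, lying flat on the warming plate; origin: centre of its underside, z up; like used_cap1
- vial1: amber glass sample vial with aluminium closure, 26 mm across, 45 mm high, about 45 g, loose, standing upright in the middle strip of the warming plate; stays where it is; origin: centre of its underside, z up
- vial2: amber glass sample vial with aluminium closure, 26 mm across, 45 mm high, about 45 g, loose, standing upright in the middle strip of the warming plate; stays where it is; origin: centre of its underside, z up
- clean_cap1: clean blue screw cap, 30 mm across, 15 mm high, loose in the white tray; not to be touched; origin: centre of its underside
- clean_cap2: clean blue screw cap, 30 mm across, 15 mm high, loose in the white tray; not to be touched; origin: centre of its underside
- beaker: open glass beaker, 70 mm across, 90 mm high, on the bench to the right; bystander; origin: centre of its underside
- spray_bottle: closed green bottle with blue cap, 60 mm across, 130 mm high, on the bench to the right; bystander; origin: centre of its underside
- timer: flat white timer, 50 x 70 x 22 mm, on the bench to the right; bystander; origin: centre of its underside
- dishes: pale stack of three shallow clear culture dishes, 90 mm across, 44 mm high, on the bench to the left; bystander; origin: centre of its underside

How it is judged:
By the outcome, as a careful person would: the job done as asked, in the order asked, and still so for the second after the job is handed in, with the robot touching nothing.
It also fails if it takes over 56 s, if anything falls off the work surface, if the arm or the gripper's body presses on something with over 40 N, if the wrist force passes 120 N, or if a joint passes its speed limit or range.

### The arm

A 6-joint arm with a two-finger parallel gripper is mounted at the origin on the work surface. World frame = base frame: x ahead of the robot, y to its left, z up, the work surface at z = 0. Lengths are in m, angles in rad, forces in N, time in s.
With the tool pointing down it reaches from about 0.25 to 0.775 m from the base axis. Payload 4 kg.
Tool frame: the origin (TCP) lies at the very end of the fingers, on their centre line; the grasp point (between the pads) lies 19 mm behind it; z points along the fingers, y is the line along which they close (so a half turn about z gives the same grasp; the last joint's range is limited). The gripper opens to 85 mm and grips with 20 to 120 N. Pads are 22 mm wide; open, the fingers measure 114 mm over their backs; the gripper's body (76 mm by 85 mm) begins 54 mm behind the grasp point. The pads swing forward as they close: fully open they stand 13 mm farther back than shut.
Start: joints at [-1.206, 0.087, 1.371, -0, 1.684, -0.103], TCP at [0.248, -0.491, 0.231] pointing down, gripper open.
Joint ranges: [-3.1, 3.1], [-0.76, 2.03], [0.27, 2.55], [-1.08, 4.22], [0.17, 2.65], [-2.57, 2.57]. Speed limits (rad/s): [2.79, 2.79, 3.14, 3.14, 3.14, 3.14].

### API

Orientations are given as a unit quaternion [x, y, z, w].
In Python, from workcell import arm, capture, job gives the robot as it stands.
- The arm moves only by the shell command python3 -m inch 'ROWS' [OPENING]. ROWS is JSON, a list of rows, each a list of 4 numbers: the shift along the tool's x, y, z normalised to -1 to 1, where 1 is 25 cm, then the turn about the tool's z normalised to -1 to 1, where 1 is 180 degrees. In form: [[x, y, z, roll], ...]. A call has 1 to 20 rows; each row is the pose to reach, as a shift and turn from the pose commanded when the call began, along the tool's axes at that moment, turning the shorter way round; what a row does not reach only later rows make up. A row lasts 1/12 s, in which the tool goes at most 41.7 mm and 7.16 degrees, less where a joint would pass 70% of its speed; a pose out of reach is approached as far as the arm can. A call with a number of a shift or a turn outside -1 to 1 is refused whole. A call with a gripper value outside its range is refused whole. OPENING is the opening, from 0 (shut) to 1 (fully open), set as the call begins (- or left out, the last holds). The fingers move at their own pace and stop on an object; the grip force is fixed at half the most. Time passes only in rows, so rows that repeat a pose let the fingers close. It gives the time, the measured TCP pose, the force, the opening and the grip force at its end, in the units of the state.
- arm.read_state(): the state, without advancing time (a new reading comes with each control period).
- capture(name): name is "scene" or "top" or "wrist"; returns a dict with "pixels" (384x512x3 uint8, red, green, blue), "fx", "fy", "cx", "cy" (pixels), "extrinsics" (4x4, takes a point from world to camera coordinates). Camera axes: x right, y down, z forward; pixel columns grow to the right and rows downward; lengths in m; the calibration is good to about 2 mm. A picture is of the moment at which its call begins. There is no depth.
- job.sign_off(): hands the job in; it is judged then, once.
The state is a dict: "time_s": time; "qpos": joint angles; "qd": joint speeds; "joint_efforts": joint torques, N m; "position": TCP position; "eef_rot": TCP orientation; "contact_force": force on the tool from outside, world axes, zero at the start; "ft_torque": the same for the moment, N m; "grip_width": opening from 0.0 (shut) to 1.0 (fully open); "grasp_force": force on a finger pad.
Only numpy, scipy, OpenCV 4.12 (cv2) and the standard library are available. Lean on these libraries where they do the work, as an engineer would, in place of code of your own. Each camera call takes 0.05 s, during which the arm holds its last target. There are 200 camera calls.

## Working session

There is one attempt and no reset: what is moved stays moved. The work goes in short steps, Python scripts to look and compute and a shell command to move; the robot and the scene stay as the last step left them, time stands still between calls to the robot, and variables do not carry over. Pictures are saved under pics/ and viewed, at most 10 in all, crops included, and the job is handed in when it is done.

```bash
mkdir -p pics; ls; python3 - <<'E'
from workcell import arm,capture
import cv2,numpy as np
for n in("top","scene"):
    c=capture(n); np.savez(f"pics/{n}0.npz",**c); cv2.imwrite(f"pics/{n}0.png",cv2.cvtColor(c["pixels"],cv2.COLOR_RGB2BGR))
    print(n,c["fx"],c["cx"],c["cy"],np.round(c["extrinsics"],3).tolist())
s=arm.read_state();print(s["time_s"],s["position"],s["eef_rot"])
E
```

```text
pics
top 454.9416207365461 262.4395701727317 191.62435557898812 [[0.012, -1.0, -0.001, 0.015], [-0.987, -0.012, -0.157, 0.562], [0.157, 0.003, -0.988, 1.528], [0.0, 0.0, 0.0, 1.0]]
scene 419.560416560154 260.21603766628 188.5903488653531 [[0.837, 0.547, -0.005, -0.492], [0.4, -0.619, -0.675, -0.168], [-0.373, 0.563, -0.737, 1.446], [0.0, 0.0, 0.0, 1.0]]
0.1 [ 0.24782928 -0.49049162  0.23021466] [ 9.72774619e-01  2.31750880e-01 -1.31437722e-04 -1.02612101e-03]
```

View pics/top0.png

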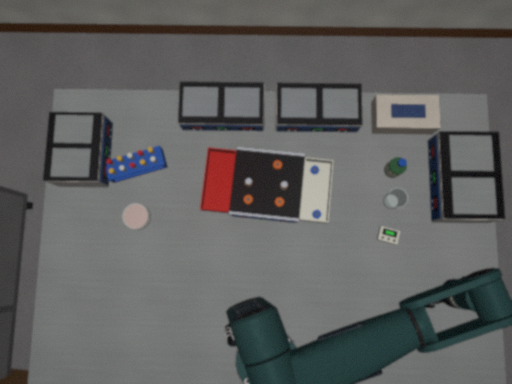

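View pics/scene0.png

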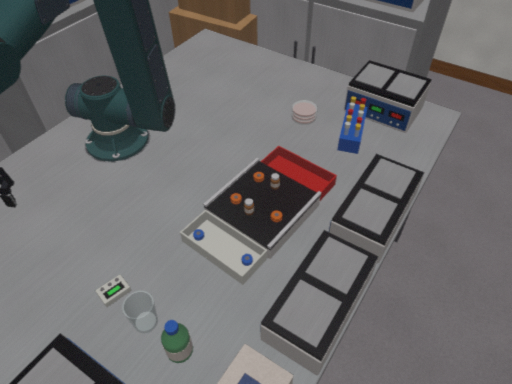

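The top view shows the red tray on the left of the plate (px 220,180) and the white tray on the right (316,190). The caps are near (277,165), (248,199) and (279,202), and the vials near (249,182) and (284,185). The scene view agrees.

```bash
cat > h.py <<'E'
import cv2,numpy as np
def ray(c,uv,z):
    E=np.array(c["extrinsics"]);R,t=E[:3,:3],E[:3,3];o=-R.T@t
    d=R.T@np.array([(uv[0]-c["cx"])/c["fx"],(uv[1]-c["cy"])/c["fy"],1]);return (o+d*(z-o[2])/d[2])
def blobs(c,lo,hi,amin):
    m=cv2.inRange(cv2.cvtColor(c["pixels"],cv2.COLOR_RGB2HSV),np.array(lo),np.array(hi))
    n,_,s,ce=cv2.connectedComponentsWithStats(m)
    return [(ce[i],s[i]) for i in range(1,n) if s[i][4]>=amin],m
ORANGE=((6,130,90),(20,255,255))
E
python3 - <<'E'
from h import *
for n in("top","scene"):
    c=dict(np.load(f"pics/{n}0.npz"))
    b,_=blobs(c,*ORANGE,15)
    for ce,s in b: print(n,"cap",ce.round(1),s,ray(c,ce,.062).round(4))
    if n=="scene": continue
    hsv=cv2.cvtColor(c["pixels"],cv2.COLOR_RGB2HSV)
    b,m=blobs(c,(0,160,80),(5,255,255),300)
    for ce,s in b: print("red",ce.round(1),s)
    b,m=blobs(c,(0,0,0),(180,255,70),300)
    for ce,s in b:
        if 200<ce[0]<330 and 140<ce[1]<225: print("black",ce,s)
    roi=np.zeros_like(m);roi[145:225,228:308]=m[145:225,228:308]
    roi=cv2.morphologyEx(roi,cv2.MORPH_CLOSE,np.ones((17,17)))
    k=max(cv2.findContours(roi,0,1)[0],key=cv2.contourArea);r=cv2.minAreaRect(k);bx=cv2.boxPoints(r)
    P=np.array([ray(c,p,.05)[:2] for p in bx]);print(P.round(4),P.mean(0),[np.linalg.norm(P[i]-P[i-1]) for i in range(4)])
    im=c["pixels"][135:235,190:345];cv2.imwrite("pics/z.png",cv2.resize(im[:,:,::-1],None,fx=5,fy=5,interpolation=2))
E
```

```text
top cap [277.3 164.3] [273 160  10  10  71] [ 0.6554 -0.0279  0.062 ]
top cap [247.6 198.9] [243 194  10  11  75] [0.5335 0.0722 0.062 ]
top cap [279.1 201.5] [274 197  11  10  76] [ 0.5259 -0.035   0.062 ]
red [218.5 180.1] [ 201  149   35   63 1694]
black [266.8010343  183.06995101] [ 230  151   74   66 3674]
[[ 0.497   0.1334]
 [ 0.7086  0.1162]
 [ 0.6857 -0.1214]
 [ 0.4752 -0.0993]] [0.59160981 0.00722271] [np.float64(0.23371930885773778), np.float64(0.21225605954400803), np.float64(0.23869570066747547), np.float64(0.21167277066401716)]
scene cap [258.2 176.5] [253 172  11  10  83] [0.5372 0.0669 0.062 ]
scene cap [235.6 198.1] [230 193  12  11  94] [ 0.5306 -0.0387  0.062 ]
scene cap [276.1 215.8] [270 210  13  12 103] [ 0.6596 -0.0308  0.062 ]
```

View pics/z.png

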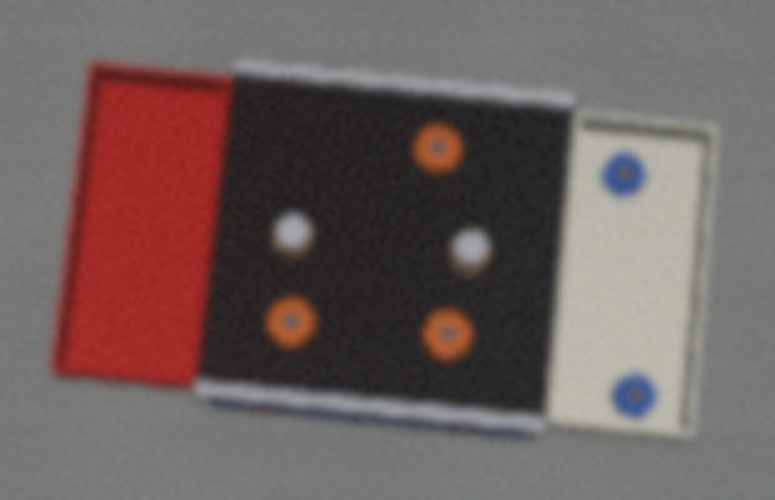

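The zoom confirms the layout. The vial tops are at about (248.6,181.4) and (284.2,184.4) in full-image pixels, and the lanes on either side of the vial strip are free toward the red tray. Next I'll work out the moves in plate axes.

```bash
cat >> h.py <<'E'
from scipy.spatial.transform import Rotation as Ro
C=np.array([.5916,.0072]);YAW=-np.deg2rad(5.4)
M=np.array([[np.cos(YAW),-np.sin(YAW)],[np.sin(YAW),np.cos(YAW)]])
def toplate(p): return M.T@(np.array(p)[:2]-C)
def go(s,px,py,z):   # units for a move to plate coords
    R=Ro.from_quat(s["eef_rot"]).as_matrix(); w=np.r_[C+M@[px,py],z]
    d=R.T@(w-s["position"])/.25
    a=np.arctan2(R[1,1],R[0,1]); t=(YAW-a+np.pi/2)%np.pi-np.pi/2  # tool y along plate x
    return np.r_[d,-t/np.pi].round(3)
E
python3 - <<'E'
from h import *
from workcell import arm
c=dict(np.load("pics/top0.npz"))
for uv in((248.6,181.4),(284.2,184.4)): print("vial",toplate(ray(c,uv,.095)).round(4))
for p in((.6575,-.0294),(.5354,.0696),(.528,-.0369)): print("cap",toplate(p).round(4))
b,_=blobs(c,(0,160,80),(5,255,255),300);print("red",toplate(ray(c,b[0][0],.02)))
s=arm.read_state();print(go(s,.069,-.08,.16))
E
```

```text
vial [-0.0092  0.061 ]
vial [-0.0067 -0.0588]
cap [ 0.0691 -0.0302]
cap [-0.0618  0.0568]
cap [-0.0592 -0.0499]
red [-0.00253768  0.1709016 ]
[ 2.188 -0.738  0.283 -0.321]
```

```bash
python3 -m inch '[[1,-0.34,0.05,-0.32],[1,-0.34,0.05,-0.32],[1,-0.34,0.05,-0.32],[1,-0.34,0.05,-0.32],[1,-0.34,0.05,-0.32],[1,-0.34,0.05,-0.32],[1,-0.34,0.05,-0.32],[1,-0.34,0.05,-0.32],[1,-0.34,0.05,-0.32],[1,-0.34,0.05,-0.32],[1,-0.34,0.05,-0.32]]' 0.2
python3 - <<'E'
from h import *
from workcell import arm
s=arm.read_state();print(go(s,.069,-.08,.16),s["grip_width"])
E
```

```text
time_s: 1.02
position: [0.4324, -0.3026, 0.2185]
eef_rot: [0.742, 0.67, -0.0, -0.0]
contact_force: [-0.8, 0.4, 0.1]
grip_width: 0.2
grasp_force: 0.0
[ 0.979  0.787  0.234 -0.002] 0.20033316005521473
```

```bash
python3 -m inch '[[0.98,0.79,0.23,0],[0.98,0.79,0.23,0],[0.98,0.79,0.23,0],[0.98,0.79,0.23,0],[0.98,0.79,0.23,0],[0.98,0.79,0.23,0],[0.98,0.79,0.23,0],[0.98,0.79,0.23,0],[0.98,0.79,0.23,0],[0.98,0.79,0.23,0],[0.98,0.79,0.23,0]]'
python3 - <<'E'
from h import *
from workcell import arm,capture
c=capture("wrist");cv2.imwrite("pics/w1.png",c["pixels"][:,:,::-1])
for ce,s in blobs(c,*ORANGE,60)[0]: print(ce.round(0),s[4],toplate(ray(c,ce,.064)).round(4))
s=arm.read_state();print(toplate(s["position"]),s["position"][2],go(s,.069,-.08,.054))
E
```

```text
time_s: 1.93
position: [0.6529, -0.079, 0.1612]
eef_rot: [0.742, 0.671, -0.001, 0.0]
contact_force: [-0.0, -0.5, 0.7]
grip_width: 0.196
grasp_force: 0.0
[53.  7.] 692 [-0.058   0.0477]
[257. 127.] 1427 [ 0.07   -0.0273]
[ 80. 155.] 1580 [-0.0561 -0.0467]
[157. 168.] 283 [-0.002  -0.0564]
[ 0.06903645 -0.08043575] 0.16166490966040506 [ 0.002 -0.     0.431 -0.002]
```

View pics/w1.png

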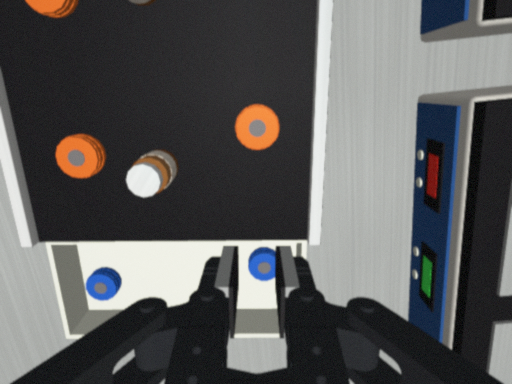

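The wrist view shows the far cap at (257,127), centred between the fingertips (columns 238–278). The near caps are at (80,155) and (50,5), and everything agrees with the top view to about 3 mm. I'll descend behind the far cap.

```bash
python3 -m inch '[[0,0,0.1,0],[0,0,0.2,0],[0,0,0.3,0],[0,0,0.36,0],[0,0,0.4,0],[0,0,0.43,0],[0,0,0.43,0],[0,0,0.43,0]]'
```

```text
time_s: 2.65
position: [0.6536, -0.0785, 0.0549]
eef_rot: [0.741, 0.671, 0.0, 0.001]
contact_force: [0.5, 0.6, 0.9]
grip_width: 0.199
grasp_force: 0.0
```

```bash
python3 -m inch '[[0.02,0,0,0],[0.04,0,0,0],[0.06,0,0,0],[0.08,0,0,0],[0.1,0,0,0],[0.12,0,0,0],[0.14,0,0,0],[0.16,0,0,0],[0.18,0,0,0],[0.2,0,0,0],[0.22,0,0,0],[0.24,0,0,0],[0.26,0,0,0],[0.28,0,0,0],[0.3,0,0,0],[0.32,0,0,0],[0.34,0,0,0],[0.36,0,0,0],[0.38,0,0,0],[0.4,0,0,0]]'
python3 - <<'E'
from h import *
from workcell import arm,capture
c=capture("wrist")
for ce,s in blobs(c,*ORANGE,200)[0]: print(ce.round(0),s[4],toplate(ray(c,ce,.064)).round(4))
s=arm.read_state();print(toplate(s["position"]),s["position"][2],go(s,.069,.135,.054))
E
```

```text
time_s: 4.32
position: [0.6631, 0.0223, 0.0538]
eef_rot: [0.741, 0.672, -0.0, 0.0]
contact_force: [-0.7, -0.4, -0.5]
grip_width: 0.199
grasp_force: 0.1
[ 65. 186.] 1929 [-0.0077  0.0627]
[256. 220.] 3811 [0.0703 0.0475]
[ 14. 367.] 786 [-0.0485 -0.0295]
[0.06969018 0.0228173 ] 0.05377445706776496 [ 0.449 -0.004 -0.001 -0.001]
```

```bash
python3 -m inch '[[0.02,0,0,0],[0.04,0,0,0],[0.06,0,0,0],[0.08,0,0,0],[0.1,0,0,0],[0.12,0,0,0],[0.14,0,0,0],[0.16,0,0,0],[0.18,0,0,0],[0.2,0,0,0],[0.22,0,0,0],[0.24,0,0,0],[0.26,0,0,0],[0.28,0,0,0],[0.3,0,0,0],[0.32,0,0,0],[0.34,0,0,0],[0.36,0,0,0],[0.38,0,0,0],[0.4,0,0,0]]'
python3 -m inch '[[0.02,0,0,0],[0.04,0,0,0],[0.05,0,0,0],[0.05,0,0,0],[0.05,0,-0.08,0],[0.05,0,-0.16,0],[0.05,0,-0.26,0],[0.05,0,-0.36,0],[0.05,0,-0.44,0],[0.05,0,-0.44,0],[0.05,0,-0.44,0]]'
python3 - <<'E'
from h import *
from workcell import arm,capture
c=capture("top");cv2.imwrite("pics/t2.png",cv2.resize(c["pixels"][135:235,190:345,::-1],None,fx=4,fy=4))
for ce,s in blobs(c,*ORANGE,20)[0]: print(ce.round(0),s[4],toplate(ray(c,ce,.064)).round(4))
s=arm.read_state();print(toplate(s["position"]),s["position"][2],go(s,-.062,.007,.16))
E
```

```text
time_s: 6.03
position: [0.6728, 0.1218, 0.0538]
eef_rot: [0.741, 0.672, -0.0, 0.0]
contact_force: [-0.0, 0.4, -1.0]
grip_width: 0.197
grasp_force: 0.0
time_s: 6.95
position: [0.675, 0.1336, 0.166]
eef_rot: [0.741, 0.672, 0.002, 0.001]
contact_force: [-0.4, -0.2, -0.3]
grip_width: 0.2
grasp_force: 0.0
[248. 199.] 69 [-0.0635  0.0576]
[279. 202.] 77 [-0.0618 -0.0484]
[0.0700989  0.13345934] 0.1636399910610049 [-0.508 -0.527  0.015 -0.001]
```

View pics/t2.png

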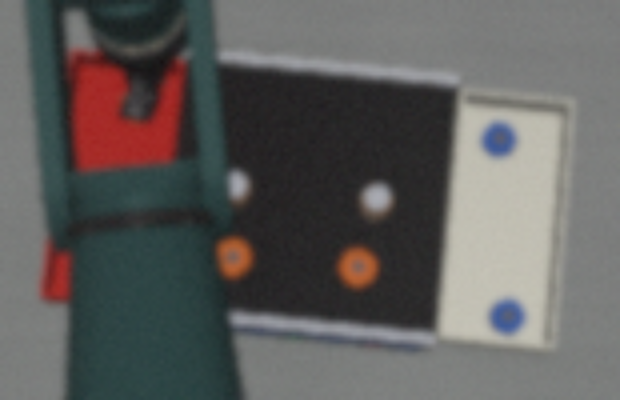

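The far cap is off the plate, hidden by the gripper; the vials (at 238,185 and 377,198 in the zoom) are where they were. Now the near lane, front cap first.

```bash
python3 -m inch '[[-0.12,-0.12,0,0],[-0.24,-0.24,0,0],[-0.36,-0.36,0,0],[-0.48,-0.48,0,0],[-0.51,-0.53,0,0],[-0.51,-0.53,0,0],[-0.51,-0.53,0.0,0],[-0.51,-0.53,0,0]]'
python3 - <<'E'
from h import *
from workcell import arm,capture
c=capture("wrist");cv2.imwrite("pics/w3.png",c["pixels"][:,:,::-1])
for ce,s in blobs(c,*ORANGE,200)[0]: print(ce.round(0),s[4],toplate(ray(c,ce,.064)).round(4))
s=arm.read_state();print(toplate(s["position"]),s["position"][2],go(s,-.062,.007,.054))
E
```

```text
time_s: 7.67
position: [0.5298, 0.0201, 0.1627]
eef_rot: [0.741, 0.672, -0.0, -0.001]
contact_force: [0.9, -0.1, 0.3]
grip_width: 0.202
grasp_force: 0.0
[258. 127.] 1416 [-0.0613  0.0595]
[334. 119.] 243 [-0.008   0.0645]
[260. 261.] 1039 [-0.0603 -0.0452]
[333. 277.] 356 [-0.0011 -0.0604]
[-0.06243439  0.0072664 ] 0.1628506164329013 [-0.001  0.002  0.435 -0.001]
```

View pics/w3.png

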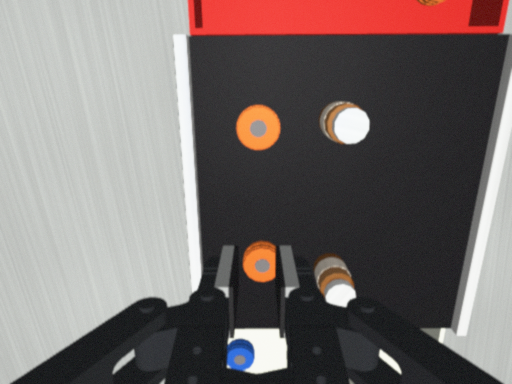

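The wrist view shows cap 1 in the red tray (top edge, 430,0) and the front near cap centred ahead of the fingers at (258,127). The vial at (335,120) is clear of the lane.

```bash
python3 -m inch '[[0,0,0.1,0],[0,0,0.2,0],[0,0,0.3,0],[0,0,0.36,0],[0,0,0.4,0],[0,0,0.435,0],[0,0,0.435,0],[0,0,0.435,0]]'
python3 -m inch '[[0.02,0,0,0],[0.04,0,0,0],[0.06,0,0,0],[0.08,0,0,0],[0.1,0,0,0],[0.12,0,0,0],[0.14,0,0,0],[0.16,0,0,0],[0.18,0,0,0],[0.2,0,0,0],[0.22,0,0,0],[0.24,0,0,0],[0.26,0,0,0],[0.28,0,0,0],[0.3,0,0,0],[0.32,0,0,0],[0.34,0,0,0],[0.36,0,0,0],[0.38,0,0,0],[0.4,0,0,0]]'
python3 - <<'E'
from h import *
from workcell import arm,capture
c=capture("wrist")
for ce,s in blobs(c,*ORANGE,200)[0]: print(ce.round(0),s[4],toplate(ray(c,ce,.064)).round(4))
s=arm.read_state();print(toplate(s["position"]),s["position"][2],go(s,-.062,.135,.054))
E
```

```text
time_s: 8.38
position: [0.5302, 0.02, 0.0552]
eef_rot: [0.741, 0.672, 0.0, 0.0]
contact_force: [0.1, -0.3, 0.2]
grip_width: 0.201
grasp_force: 0.0
time_s: 10.05
position: [0.5395, 0.1198, 0.055]
eef_rot: [0.741, 0.672, 0.0, -0.0]
contact_force: [-0.9, -0.0, 0.4]
grip_width: 0.204
grasp_force: 0.0
[493. 134.] 2036 [0.0309 0.1682]
[256. 197.] 2370 [-0.062   0.1425]
[-0.0625243  0.1080643] 0.05500930861743854 [ 0.108  0.002  0.004 -0.001]
```

```bash
python3 -m inch '[[0.02,0,0,0],[0.04,0,0,0],[0.06,0,0,0],[0.08,0,0,0],[0.1,0,0,0],[0.11,0,0,0],[0.11,0,0,0],[0.11,0,-0.1,0],[0.11,0,-0.2,0],[0.11,0,-0.3,0],[0.11,0,-0.4,0],[0.11,0,-0.43,0],[0.11,0,-0.43,0],[0.11,0,-0.43,0]]'
python3 - <<'E'
from h import *
from workcell import arm,capture
s=arm.read_state();print(toplate(s["position"]),s["position"][2],go(s,-.061,-.099,.16))
E
```

```text
time_s: 11.27
position: [0.5419, 0.1465, 0.1619]
eef_rot: [0.741, 0.672, -0.0, -0.0]
contact_force: [0.0, 0.2, -1.1]
grip_width: 0.2
grasp_force: 0.0
[-0.06254598  0.1339929 ] 0.16190003286076138 [-0.932  0.01   0.008 -0.001]
```

```bash
python3 -m inch '[[-0.12,0,0,0],[-0.24,0,0,0],[-0.36,0,0,0],[-0.48,0,0,0],[-0.6,0,0,0],[-0.72,0,0,0],[-0.84,0.01,0,0],[-0.93,0.01,0,0],[-0.93,0.01,0,0],[-0.93,0.01,0,0],[-0.93,0.01,0,0]]'
python3 - <<'E'
from h import *
from workcell import arm,capture
c=capture("wrist");cv2.imwrite("pics/w4.png",c["pixels"][:,:,::-1])
for ce,s in blobs(c,*ORANGE,200)[0]: print(ce.round(0),s[4],toplate(ray(c,ce,.064)).round(4))
s=arm.read_state();print(toplate(s["position"]),s["position"][2],go(s,-.061,-.099,.054))
E
```

```text
time_s: 12.18
position: [0.521, -0.0844, 0.1605]
eef_rot: [0.741, 0.672, -0.001, -0.002]
contact_force: [-0.3, 1.1, -0.4]
grip_width: 0.201
grasp_force: 0.0
[261. 130.] 1431 [-0.0585 -0.0473]
[337. 142.] 248 [-0.0047 -0.0557]
[-0.06138618 -0.09743325] 0.1610304540119974 [-0.007  0.003  0.428 -0.001]
```

View pics/w4.png

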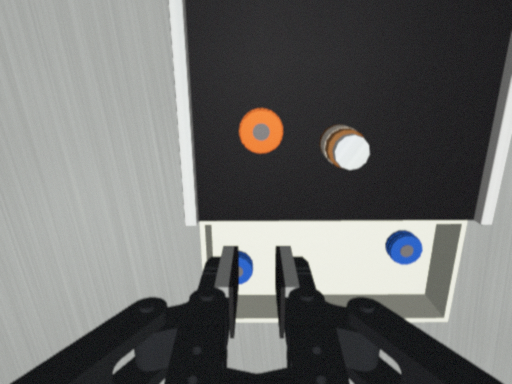

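The last cap is at (261,130), about 2 mm off the finger centreline and clear of the vial at (340,145). I'll descend with a small sideways correction and sweep.

```bash
python3 -m inch '[[0,0.008,0.1,0],[0,0.008,0.2,0],[0,0.008,0.3,0],[0,0.008,0.36,0],[0,0.008,0.4,0],[0,0.008,0.43,0],[0,0.008,0.43,0],[0,0.008,0.43,0]]'
python3 -m inch '[[0.02,0,0,0],[0.04,0,0,0],[0.06,0,0,0],[0.08,0,0,0],[0.1,0,0,0],[0.12,0,0,0],[0.14,0,0,0],[0.16,0,0,0],[0.18,0,0,0],[0.2,0,0,0],[0.22,0,0,0],[0.24,0,0,0],[0.26,0,0,0],[0.28,0,0,0],[0.3,0,0,0],[0.32,0,0,0],[0.34,0,0,0],[0.36,0,0,0],[0.38,0,0,0],[0.4,0,0,0]]'
python3 - <<'E'
from h import *
from workcell import arm,capture
c=capture("wrist")
for ce,s in blobs(c,*ORANGE,200)[0]: print(ce.round(0),s[4],toplate(ray(c,ce,.064)).round(4))
s=arm.read_state();print(toplate(s["position"]),s["position"][2],go(s,-.061,.135,.054))
E
```

```text
time_s: 12.9
position: [0.5244, -0.0849, 0.0555]
eef_rot: [0.741, 0.672, 0.0, 0.0]
contact_force: [0.3, -0.8, 0.7]
grip_width: 0.202
grasp_force: 0.0
time_s: 14.57
position: [0.5337, 0.0148, 0.055]
eef_rot: [0.741, 0.672, -0.0, 0.0]
contact_force: [-0.8, -0.0, 0.8]
grip_width: 0.198
grasp_force: 0.2
[393. 130.] 1349 [-0.0046  0.065 ]
[256. 219.] 3746 [-0.0578  0.0279]
[-0.05838592  0.00304791] 0.0550188169195275 [ 0.528 -0.012  0.005 -0.001]
```

```bash
python3 -m inch '[[0.02,0,0,0],[0.04,0,0,0],[0.06,0,0,0],[0.08,0,0,0],[0.1,0,0,0],[0.12,0,0,0],[0.14,0,0,0],[0.16,0,0,0],[0.18,0,0,0],[0.2,0,0,0],[0.22,0,0,0],[0.24,0,0,0],[0.26,0,0,0],[0.28,0,0,0],[0.3,0,0,0],[0.32,0,0,0],[0.34,0,0,0],[0.36,0,0,0],[0.38,0,0,0],[0.4,0,0,0]]'
python3 - <<'E'
from h import *
from workcell import arm,capture
c=capture("wrist");cv2.imwrite("pics/w5.png",c["pixels"][:,:,::-1])
for ce,s in blobs(c,*ORANGE,200)[0]: print(ce.round(0),s[4],toplate(ray(c,ce,.064)).round(4))
s=arm.read_state();print(toplate(s["position"]),s["position"][2],go(s,-.061,.135,.054))
E
```

```text
time_s: 16.28
position: [0.5435, 0.1143, 0.0551]
eef_rot: [0.741, 0.672, 0.0, 0.0]
contact_force: [0.3, 0.6, -0.7]
grip_width: 0.2
grasp_force: 0.1
[490. 124.] 2443 [0.0335 0.1669]
[248. 133.] 2765 [-0.0608  0.1637]
[256. 218.] 3514 [-0.0574  0.1281]
[-0.05796633  0.10302107] 0.05510182905745739 [ 0.128 -0.013  0.005 -0.001]
```

View pics/w5.png

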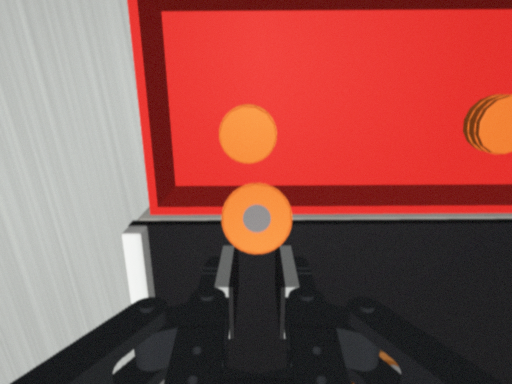

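The second cap lies flat in the tray at (248,133) and the first at (495,124). The last cap, at (257,218), is just at the edge. I'll finish the push, lift and withdraw.

```bash
python3 -m inch '[[0.02,0,0,0],[0.04,0,0,0],[0.06,0,0,0],[0.08,0,0,0],[0.1,0,0,0],[0.12,0,0,0],[0.135,0,0,0],[0.135,0,0,0],[0.135,0,0,0],[0.135,0,-0.1,0],[0.135,0,-0.2,0],[0.135,0,-0.3,0],[0.135,0,-0.4,0],[0.135,0,-0.5,0],[0.135,0,-0.6,0],[0.135,0,-0.6,0]]'
python3 -m inch '[[0,-0.15,0,0],[0,-0.3,0,0],[0,-0.45,0,0],[0,-0.6,0,0],[0,-0.7,0,0],[0,-0.7,0,0],[0,-0.7,0,0],[0,-0.7,0,0],[0,-0.7,0,0]]'
python3 - <<'E'
from h import *
from workcell import arm,capture
c=capture("scene");cv2.imwrite("pics/s6.png",cv2.resize(c["pixels"][130:290,160:360,::-1],None,fx=3.5,fy=3.5))
for ce,s in blobs(c,*ORANGE,20)[0]: print(ce.round(0),s[4],toplate(ray(c,ce,.015)).round(4))
c=capture("top")
for ce,s in blobs(c,*ORANGE,15)[0]: print(ce.round(0),s[4],toplate(ray(c,ce,.015)).round(4))
for ce,s in blobs(c,(105,150,80),(125,255,255),15)[0]: print("blue",ce.round(1))
E
```

```text
time_s: 17.67
position: [0.5495, 0.1476, 0.212]
eef_rot: [0.741, 0.672, 0.005, 0.003]
contact_force: [0.7, -0.4, 0.6]
grip_width: 0.199
grasp_force: 0.0
time_s: 18.42
position: [0.3734, 0.1643, 0.2048]
eef_rot: [0.741, 0.671, -0.0, 0.0]
contact_force: [0.1, -0.1, 0.5]
grip_width: 0.204
grasp_force: 0.0
[278. 168.] 59 [-0.0629  0.1588]
[293. 175.] 59 [-0.0076  0.1601]
[314. 187.] 74 [0.0713 0.1616]
[224. 161.] 66 [0.0693 0.161 ]
[224. 182.] 36 [-0.0047  0.1534]
[220. 198.] 68 [-0.0647  0.158 ]
blue [137.1 165.8]
blue [401.5 162.3]
```

View pics/s6.png

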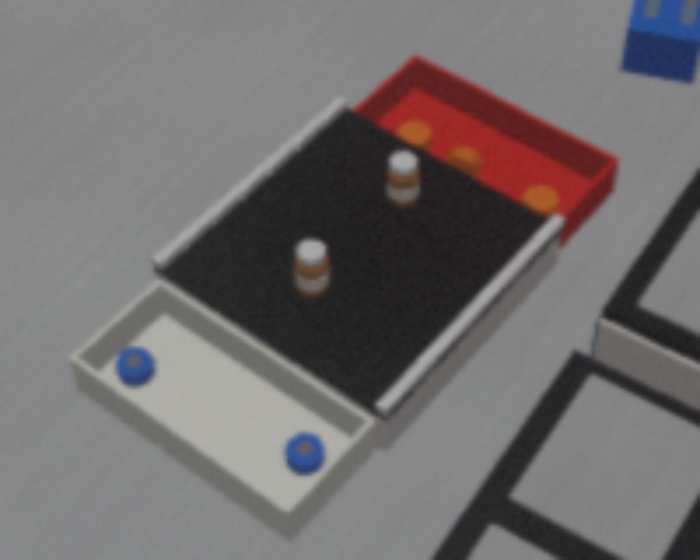

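All three caps are in the red tray (crop px 415,133; 463,160; 541,198). Both vials are standing in place and the clean caps look undisturbed.

```bash
python3 -c "
from workcell import job;print(job.sign_off())"
```

```text
the job is handed in; nothing more can be done
None
```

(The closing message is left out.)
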